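# Load slide mailers into the drying cabinet through its dust flap

## Task

Put every slide mailer on the bench into the drying cabinet: first turn the isolator handle to off, then tip the cabinet's hatch down so that it makes a loading ledge, and push the mailers one after another through the spring flap until they drop in and the flap has swung shut behind them. When all are in, tip the hatch up shut again and only then turn the isolator back on. Leave the petri dish and the staining jar standing where they are.

Things in the scene. Friction and masses are not known exactly. Their poses are not given: they have to be found in the camera images.
- cabinet: drying cabinet, white box fixed to the bench, closed all round; 240 mm deep (x 0 to 240), 170 wide (y), 220 high. Origin on the bench under the middle of the front wall's outer face; +x points into the cabinet, away from the robot, y left, z up. The port in the front wall, the only way in, is 106 mm wide, from z = 150 (sill) to 210 mm, under a 10 mm header
- sill (a point): middle of the sill's outer edge, at cabinet x = -12, y = 0, z = 150 mm. The polished sill is level from x = -12 to +18 mm; behind it is a steep drop into the cabinet: a mailer whose middle has passed x = 18 mm tips over the edge and falls in, a little push past it makes it sure
- flap (a joint): spring flap that hangs in the port at cabinet x = 14 mm, 100 mm wide, 56 mm tall, hinged at its top edge: 0 = hanging shut, up to 1.35 rad swung inwards. A weak spring (under 0.2 N at the lower edge) shuts it
- flap_edge (a point): middle of the flap's lower edge
- hatch (a joint): aluminium hatch before the port, 116 mm wide, 66 tall, 6 thick, hinged along its lower edge at cabinet x = -7, z = 144 mm: 0 = upright, shut; 1.57 rad = folded down flat towards the robot, as loading ledge. A snap spring holds it at either stop (about 0.15 N m); past the snap point near 0.8 rad it springs to the other stop by itself. A lever outside the right wall turns with it
- hatch_knob (a point): centre of the smooth black roller knob (18 mm thick, 40 long along y, cabinet y -97 to -137 mm, wall at -85) at the end of the hatch's lever, a 10 mm rod at y = -115 mm, 70 mm from the hinge axis. Hatch shut: it leans 45 deg away from the robot (knob x = 43, z = 194 mm); open: 45 deg towards it (x = -57, z = 194). Pushing it towards the robot opens, away shuts, 2 to 4 N
- ledge (a point): middle of the hatch's inner face. With the hatch folded down this is the middle of the ledge's top, at z = 151 mm; the ledge reaches from cabinet x = -13 to -79 mm, between two side rails 8 mm high and 96 mm apart
- isolator: bench isolator, a grey box fixed to the bench, 100 mm (x) by 90 mm (y) by 62 mm high with a black rotary handle on top; origin under its middle, +x away from the robot, z up
- handle (a joint): rotary handle of the isolator, vertical axis in the box's middle: 0 = on, bar across the box, pointer end to the right (box -y); 1.57 rad = off, a quarter turn counterclockwise seen from above, bar along the box's x, pointer away from the robot. A snap spring pulls it to the nearer stop (about 0.12 N m); past the middle (0.79 rad) it goes on by itself
- handle_grip (a point): on the handle's axis at mid-height of the bar to grip, 88 mm above the bench. The bar is 15 mm wide, 72 mm long (32 mm behind the axis, 40 mm towards the pointer) and 28 mm tall (from 72 to 100 mm above the bench)
- pointer (a point): pointer end of the handle's bar (a white line on top), 40 mm from the axis
- mailer_a: one of 2 to 4 slide mailers to be dried (None = not there this time): a closed plastic block, 33 mm wide (own x), 84 long (own y), 28 tall (own z), about 60 g; origin at the centre of its underside; flat on the bench at the start. All mailers are alike for this job, whatever their colour
- mailer_b: another slide mailer, same size, origin and axes as mailer_a (None = not there this time)
- mailer_c: another slide mailer, same size, origin and axes as mailer_a (None = not there this time)
- mailer_d: another slide mailer, same size, origin and axes as mailer_a (None = not there this time)
- petri_dish: bystander: closed petri dish, 92 mm across, 16 mm high, origin under its middle; stays where it is
- staining_jar: bystander: glass staining jar with lid, 60 mm across, 96 mm high, origin under its middle; stays standing where it is
Things that resemble listed ones, but are neither listed nor needed, are in the scene too. What is shaped like the mailer_c but pink, red or turquoise is not meant.

How it is judged:
On the way, in this order (a step that is already met when the one before it is completed fails the run):
1. the isolator is turned off (value of joint handle above 1.45 rad), for 0.2 s.
2. the hatch is folded down flat, with the isolator off (value of joint each of hatch, handle above 1.45 rad), for 0.2 s.
3. every mailer lies inside the cabinet and the flap hangs shut, with the isolator off (x of mailer_a in the frame of cabinet between 0.03 and 0.235 m and y of mailer_a in the frame of cabinet between -0.082 and 0.082 m and z of each of mailer_a, mailer_b, mailer_c, mailer_d in the frame of cabinet below 0.21 m and linear speed of each of mailer_a, mailer_b, mailer_c, mailer_d below 0.03 m/s and x of mailer_b in the frame of cabinet between 0.03 and 0.235 m and y of mailer_b in the frame of cabinet between -0.082 and 0.082 m and x of mailer_c in the frame of cabinet between 0.03 and 0.235 m and y of mailer_c in the frame of cabinet between -0.082 and 0.082 m and x of mailer_d in the frame of cabinet between 0.03 and 0.235 m and y of mailer_d in the frame of cabinet between -0.082 and 0.082 m and value of joint flap below 0.08 rad and value of joint handle above 1.45 rad), for 0.3 s.
4. the hatch is shut, with the isolator still off (value of joint hatch below 0.12 rad and value of joint handle above 1.45 rad), for 0.2 s.
5. the isolator is turned on (value of joint handle below 0.12 rad), for 0.2 s.
At the end, for the whole second after the job is handed in: every mailer that was there lies at rest inside the cabinet, the flap hangs shut (within 0.08 rad), the hatch is upright and shut (within 0.12 rad) and the isolator is on (within 0.12 rad) (x of mailer_a in the frame of cabinet between 0.03 and 0.235 m and y of mailer_a in the frame of cabinet between -0.082 and 0.082 m and z of each of mailer_a, mailer_b, mailer_c, mailer_d in the frame of cabinet below 0.21 m and linear speed of each of mailer_a, mailer_b, mailer_c, mailer_d below 0.03 m/s and x of mailer_b in the frame of cabinet between 0.03 and 0.235 m and y of mailer_b in the frame of cabinet between -0.082 and 0.082 m and x of mailer_c in the frame of cabinet between 0.03 and 0.235 m and y of mailer_c in the frame of cabinet between -0.082 and 0.082 m and x of mailer_d in the frame of cabinet between 0.03 and 0.235 m and y of mailer_d in the frame of cabinet between -0.082 and 0.082 m and value of joint flap below 0.08 rad and value of joint each of hatch, handle below 0.12 rad); the robot touches nothing.
It fails at once if the petri dish or the staining jar is pushed more than 5 cm away or the jar knocked over (distance of any of petri_dish, staining_jar from where it was at the start of the episode above 0.05 m or angle between staining_jar's own z axis and vertical above 0.5 rad).
Of mailer_a, mailer_b, mailer_c, mailer_d only 2 to 4 are there at a start; the rules pass over those that are not, and their reading is None.
At some moment in a run one of mailer_a, mailer_b, mailer_c, mailer_d may be knocked a few centimetres aside while the robot is not near it.
Once in a run the grip may slacken for a moment while it holds something.
It also fails if it takes over 210 s, if anything falls off the work surface, if the arm or the gripper's body presses on something with over 40 N, if the wrist force passes 120 N, or if a joint passes its speed limit or range.

## Robot

A 6-joint arm with a two-finger parallel gripper is mounted at the origin on a cart in front of the work surface, level with it; the furniture and walls round the work are solid. World frame = base frame: x ahead of the robot, y to its left, z up, the work surface at z = 0. Lengths are in m, angles in rad, forces in N, time in s.
With the tool pointing down it reaches from about 0.35 to 0.975 m from the base axis. Payload 4.9 kg.
Tool frame: the origin (TCP) lies at the very end of the fingers, on their centre line; the grasp point (between the pads) lies 19 mm behind it; z points along the fingers, y is the line along which they close (so a half turn about z gives the same grasp; the last joint's range is limited). The gripper opens to 85 mm and grips with 20 to 120 N. Pads are 22 mm wide; open, the fingers measure 114 mm over their backs; the gripper's body (76 mm by 85 mm) begins 54 mm behind the grasp point. The pads swing forward as they close: fully open they stand 13 mm farther back than shut.
Start: joints at [1.15, 0.053, 1.613, -0, 1.476, -0.119], TCP at [0.186, 0.597, 0.231] pointing down, gripper open.
Joint ranges: [-3.01, 3.01], [-1.01, 2.22], [0.06, 2.58], [-1.02, 4.17], [0.09, 2.62], [-3.14, 3.14]. Speed limits (rad/s): [2.57, 2.57, 3.14, 3.14, 3.14, 3.14].

## Interface

Orientations are given as a rotation vector (axis times angle).
In Python, from station import ctrl gives the robot as it stands.
- The arm moves only by the shell command python3 -m crank 'ROWS' [OPENING] [FORCE]. ROWS is text: rows parted by semicolons, each of 4 numbers parted by spaces: the shift along the world's x, y, z in units of 0.5 m (1.0 is 0.5 m), then the turn about the world's z in units of 90 degrees (1.0 is 90 degrees). In form: x y z turn; .... A call has exactly 5 rows; each row shifts and turns the commanded pose from where the row before left it; what a row does not reach is not made up. A row lasts 1/12 s, in which the tool goes at most 41.7 mm and 7.16 degrees, less where a joint would pass 70% of its speed; a pose out of reach is approached as far as the arm can. A call with a number of a shift or a turn outside -1 to 1 is refused whole. A call with a gripper value outside its range is refused whole. OPENING is the opening in per cent of the stroke, from 0 (shut) to 100 (fully open), set as the call begins (- or left out, the last holds). The fingers move at their own pace and stop on an object; FORCE is the grip in N (left out, the last holds). Time passes only in rows, so rows that do not move let the fingers close, or fill a call up. It gives the time, the measured TCP pose, the force, the opening and the grip force at its end, in the units of the state.
- ctrl.get_obs(): the state, without advancing time (a new reading comes with each control period).
- ctrl.get_image(name): name is "scene" or "top"; returns (picture, depth): 400x640x3 uint8, red, green, blue; 400x640 float32, m along the optical axis (not along the pixel's ray), 0 where there is no reading.
- ctrl.get_calibration(name): a dict with "fx", "fy", "cx", "cy" (pixels), "extrinsics" (4x4, takes a point from world to camera coordinates). Camera axes: x right, y down, z forward; pixel columns grow to the right and rows downward; lengths in m; the calibration is good to about 2 mm. A picture is of the moment at which its call begins. get_calibration takes no time and is no camera call.
- ctrl.finish_job(): hands the job in; it is judged then, once.
The state is a dict: "t": time; "q": joint angles; "dq": joint speeds; "effort": joint torques, N m; "tool_pos": TCP position; "tool_rot": TCP orientation; "contact_force": force on the tool from outside, world axes, zero at the start; "wrist_torque": the same for the moment, N m; "opening": finger opening in m; "grip_force": force on a finger pad.
Only numpy, scipy, OpenCV 4.12 (cv2) and the standard library are available. Lean on these libraries where they do the work, as an engineer would, in place of code of your own. Each camera call takes 0.05 s, during which the arm holds its last target. There are 200 camera calls.

## Working session

There is one attempt and no reset: what is moved stays moved. The work goes in short steps, Python scripts to look and compute and a shell command to move; the robot and the scene stay as the last step left them, time stands still between calls to the robot, and variables do not carry over. Pictures are saved under pics/ and viewed, at most 14 in all, crops included, and the job is handed in when it is done.

```bash
mkdir -p pics; ls
python3 - <<'E'
from station import ctrl
import cv2,numpy as np
for n in("scene","top"):
    im,d=ctrl.get_image(n); cv2.imwrite(f"pics/{n}0.png",im[...,::-1]); np.savez(f"{n}0.npz",im=im,d=d)
    c=ctrl.get_calibration(n); print(n,c["fx"],c["cx"],c["cy"],np.round(c["extrinsics"],3).tolist())
o=ctrl.get_obs();print(o["t"],o["tool_pos"],o["tool_rot"],o["opening"])
E
```

```text
pics
scene 396.5164364759598 311.32758989128473 206.6340109534693 [[0.85, -0.527, -0.01, -0.443], [-0.252, -0.389, -0.886, 0.307], [0.463, 0.755, -0.464, 0.836], [0.0, 0.0, 0.0, 1.0]]
top 421.04564114884806 318.5713536491741 196.76799213085542 [[0.002, -1.0, -0.009, 0.083], [-0.993, -0.001, -0.114, 0.568], [0.114, 0.009, -0.993, 1.309], [0.0, 0.0, 0.0, 1.0]]
0.1 [0.18555148 0.59621982 0.23017826] [-4.72254689e-01 -3.10538285e+00  2.86501028e-03] 0.08535586445827155
```

View pics/top0.png

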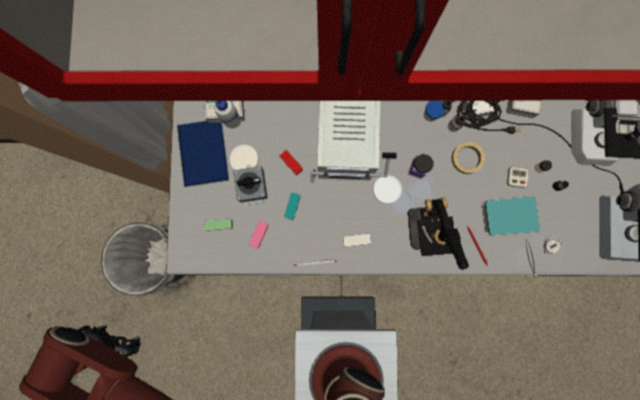

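View pics/scene0.png

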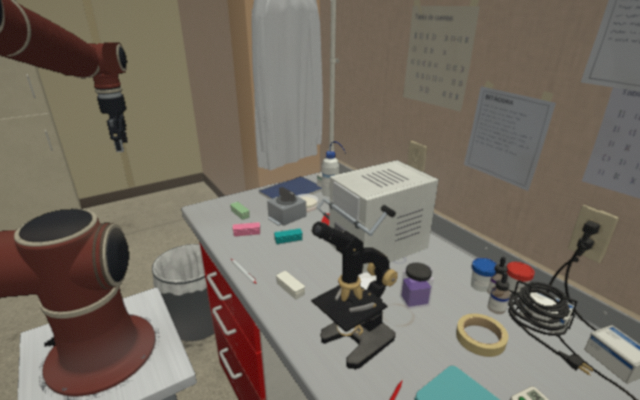

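The top view shows the isolator at about (249,182), the cabinet front at (348,175), and the hatch knob at (389,156). Mailers are green at (218,224) and cream at (357,240); the pink, turquoise and red blocks are decoys. The dish is white at (388,189) and the jar is at (422,163). The scene view agrees, with only these two mailers.

```bash
cat > h.py <<'E'
import numpy as np,cv2
from station import ctrl
def unproj(n,u,v,z):
    c=ctrl.get_calibration(n);E=c["extrinsics"];R=E[:3,:3];t=E[:3,3]
    o=-R.T@t; r=R.T@np.array([(u-c["cx"])/c["fx"],(v-c["cy"])/c["fy"],1.])
    return o+r*(z-o[2])/r[2]
def proj(n,p):
    c=ctrl.get_calibration(n);q=c["extrinsics"]@np.r_[p,1.];return c["fx"]*q[0]/q[2]+c["cx"],c["fy"]*q[1]/q[2]+c["cy"]
def cloud(n,d):
    c=ctrl.get_calibration(n);E=c["extrinsics"];v,u=np.mgrid[:400,:640]
    P=np.stack([(u-c["cx"])/c["fx"]*d,(v-c["cy"])/c["fy"]*d,d],-1)
    return (P-E[:3,3])@E[:3,:3]
def rect(P): # points xy -> centre, sizes, long-axis angle
    (c,(w,h),a)=cv2.minAreaRect((P*1000).astype(np.float32))
    if w<h:w,h,a=h,w,a+90
    return np.round(c,1),round(w,1),round(h,1),(a+90)%180-90
E
python3 - <<'E'
from h import *
for n in("top","scene"):
    f=np.load(n+"0.npz");im,d=f["im"],f["d"];W=cloud(n,d)
    hsv=cv2.cvtColor(im,cv2.COLOR_RGB2HSV)
    boxes={"top":dict(green=(195,240,210,238),white=(335,380,228,252)),"scene":dict(green=(222,258,196,224),white=(268,312,264,304))}[n]
    for k,(a,b,c,e) in boxes.items():
        z=W[c:e,a:b,2];m=(z>0.015)&(z<0.05)
        P=W[c:e,a:b][m]; print(n,k,m.sum(),np.median(P[:,2]).round(3),rect(P[:,:2]))
        hh=hsv[c:e,a:b]; m2=((hh[...,0]>35)&(hh[...,0]<80)&(hh[...,1]>70)) if k=="green" else ((hh[...,1]>15)&(hh[...,1]<90)&(hh[...,2]>150))
        ys,xs=np.nonzero(m2)
        if n=="top":print("  ray",m2.sum(),rect(np.array([unproj(n,x+a,y+c,.028)[:2] for x,y in zip(xs,ys)])))
    P=W.reshape(-1,3)
    if n=="top":
        for nm,lo,hi,zl,zh in(("cab",(.55,-.15),(1.05,.2),.205,.24),("iso",(.45,.2),(.75,.45),.05,.068),("handle",(.45,.2),(.75,.45),.085,.11),("knobregion",(.5,-.25),(.9,-.0),.165,.205),("dish",(.5,-.25),(.65,-.05),.008,.03),("jar",(.5,-.35),(.85,-.15),.085,.11),("disc2",(.6,.25),(.85,.45),.008,.03)):
            m=(P[:,0]>lo[0])&(P[:,0]<hi[0])&(P[:,1]>lo[1])&(P[:,1]<hi[1])&(P[:,2]>zl)&(P[:,2]<zh);Q=P[m];print(nm,m.sum(),Q.min(0).round(3),Q.max(0).round(3),rect(Q[:,:2]) if m.sum()>3 else"")
im=np.load("top0.npz")["im"][90:260,190:450];cv2.imwrite("pics/c1.png",cv2.resize(im,None,fx=3,fy=3,interpolation=2)[...,::-1])
E
```

```text
top green 271 0.028 (array([481.6, 404.2]), 83.4, 32.1, -85.30200147628784)
  ray 209 (array([480.7, 402.4]), 81.3, 26.4, -83.56933736801147)
top white 269 0.028 (array([433.9, -36.3]), 83.9, 32.8, -82.80954074859619)
  ray 792 (array([433., -38.]), 139.6, 72.3, -89.90225291252136)
cab 4167 [ 0.623 -0.12   0.205] [0.82  0.087 0.229] (array([722.1, -18.3]), 206.3, 197.3, 88.6150131225586)
iso 667 [0.554 0.251 0.05 ] [0.663 0.355 0.068] (array([609.5, 302.9]), 100.8, 90.5, 8.738849639892578)
handle 131 [0.598 0.263 0.085] [0.621 0.333 0.106] (array([609.8, 298. ]), 70.4, 15.1, -81.50603485107422)
knobregion 277 [ 0.504 -0.25   0.165] [ 0.677 -0.     0.204] (array([ 611.8, -147.5]), 276.4, 105.4, 64.15428161621094)
dish 807 [ 0.501 -0.247  0.008] [ 0.649 -0.05   0.03 ] (array([ 575.7, -148.4]), 196.7, 147.9, 89.66722106933594)
jar 327 [ 0.502 -0.267  0.085] [ 0.695 -0.207  0.109] (array([ 601.1, -228.2]), 191.8, 58.6, -8.062149047851562)
disc2 1256 [0.604 0.257 0.008] [0.849 0.45  0.03 ] (array([726.3, 353.4]), 245.0, 193.1, 0.04376725107431412)
scene green 193 0.029 (array([479.3, 356.6]), 180.1, 45.4, 84.71611785888672)
scene white 382 0.03 (array([434.7, -37.2]), 87.0, 33.2, -83.66522550582886)
```

View pics/c1.png

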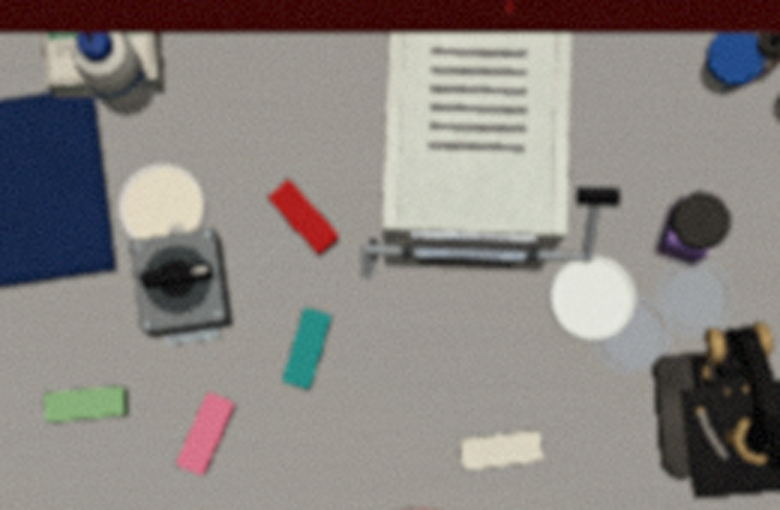

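Crop: isolator bar runs left–right with the white pointer end right at crop (200,270) → on. The hatch is upright at (470,252), and the knob is at (598,195) → px (389,155).

Run:
```python
from h import *
f=np.load("top0.npz");im,d=f["im"],f["d"];W=cloud("top",d);P=W.reshape(-1,3)
m=(abs(P[:,0]-.72)<.12)&(abs(P[:,1]+.018)<.12)&(P[:,2]>.213)&(P[:,2]<.232);Q=P[m];print(m.sum(),np.median(Q[:,2]),Q.min(0),Q.max(0))
# front edge and side edges fits
ys=np.arange(-.09,.07,.006);fe=[]
for y in ys:
    s=Q[abs(Q[:,1]-y)<.003]; fe.append(s[:,0].min() if len(s) else np.nan)
print(np.round(fe,3)); 
xs=np.arange(.65,.82,.01);L=[];R=[]
for x in xs:
    s=Q[abs(Q[:,0]-x)<.005];L.append(s[:,1].max());R.append(s[:,1].min())
print(np.round(L,3),np.round(R,3),"slopes",np.polyfit(xs,L,1),np.polyfit(xs,R,1),np.polyfit(ys,fe,1))
m=(abs(P[:,0]-.68)<.09)&(abs(P[:,1]+.138)<.04)&(P[:,2]>.15)&(P[:,2]<.215);Q=P[m];print("knob",len(Q),np.round(Q[Q[:,2]>.19].mean(0),3),Q[Q[:,2]>.19].min(0).round(3),Q[Q[:,2]>.19].max(0).round(3),rect(Q[Q[:,2]>.19][:,:2]))
for px in((389,155),(360,177),(330,177)):print(px,W[px[1],px[0]].round(3))
f=np.load("scene0.npz");W2=cloud("scene",f["d"]);Q=W2.reshape(-1,3);m=(abs(Q[:,0]-.68)<.05)&(abs(Q[:,1]+.138)<.035)&(Q[:,2]>.175)&(Q[:,2]<.215);print("knob scene",m.sum(),rect(Q[m][:,:2]),Q[m].mean(0).round(3))
print(unproj("top",388,189,.016),unproj("top",422,163,.096))
```

```text
4105 0.2200198358154654 [ 0.62376522 -0.08714683  0.21317799] [0.8199977  0.08668523 0.22859445]
[0.804 0.629 0.629 0.629 0.629 0.629 0.625 0.624 0.624 0.624 0.624 0.624
 0.624 0.625 0.624 0.625 0.625 0.627 0.627 0.627 0.627 0.627 0.627 0.627
 0.627 0.63  0.635]
[0.087 0.084 0.084 0.084 0.084 0.084 0.084 0.084 0.081 0.081 0.081 0.081
 0.081 0.081 0.081 0.081 0.079] [-0.082 -0.082 -0.083 -0.083 -0.083 -0.083 -0.085 -0.085 -0.086 -0.086
 -0.086 -0.086 -0.087 -0.087 -0.087 -0.087 -0.087] slopes [-0.03331708  0.10691215] [-0.03520146 -0.05933058] [-0.22386439  0.63057977]
knob 149 [ 0.668 -0.117  0.2  ] [ 0.66  -0.136  0.19 ] [ 0.677 -0.099  0.208] (array([ 668.1, -117. ]), 37.3, 17.0, -88.24822628498077)
(389, 155) [ 0.667 -0.115  0.202]
(360, 177) [ 0.624 -0.044  0.085]
(330, 177) [0.626 0.048 0.07 ]
knob scene 136 (array([ 660.8, -121.5]), 32.7, 32.3, -87.51487255096436) [ 0.664 -0.121  0.194]
[ 0.59549046 -0.14014191  0.016     ] [ 0.66508166 -0.23274473  0.096     ]
```

```bash
R='.0565 -.039 0 -.0476'; echo; python3 -m crank '.0565 -.039 0 -.0476;.0565 -.039 0 -.0476;.0565 -.039 0 -.0476;.0565 -.039 0 -.0476;.0565 -.039 0 -.0476' 60 40
python3 -m crank '.0565 -.039 0 -.0476;.0565 -.039 0 -.0476;.0565 -.039 0 -.0476;.0565 -.039 0 -.0476;.0565 -.039 0 -.0476'
python3 -m crank '.0565 -.039 0 -.0476;.0565 -.039 0 -.0476;.0565 -.039 0 -.0476;.0565 -.039 0 -.0476;.0565 -.039 0 -.0476'
python3 -m crank '0 0 -.05 0;0 0 -.05 0;0 0 0 0;0 0 0 0;0 0 0 0'
cat >> h.py <<'E'
from scipy.spatial.transform import Rotation as Ro
def st():
    o=ctrl.get_obs();y=Ro.from_rotvec(o["tool_rot"]).as_matrix()[:,1]
    print("t %.2f"%o["t"],"pos",np.round(o["tool_pos"],4),"yang %.1f"%(np.degrees(np.arctan2(y[1],y[0]))%180),"F",np.round(o["contact_force"],1),"open %.4f grip %.1f"%(o["opening"],o["grip_force"]),"q6 %.2f"%o["q"][5]);return o
def go(x,y,z,yang=None):
    o=st();print("delta units",np.round((np.array([x,y,z])-o["tool_pos"])/.5,4),end=" ")
    if yang is not None:
        a=Ro.from_rotvec(o["tool_rot"]).as_matrix()[:,1];print("turn %.4f"%((((yang-np.degrees(np.arctan2(a[1],a[0])))+90)%180-90)/90))
E
python3 -c "
from h import *
go(.6095,.3025,.074,8.6)"
```

```text
t: 0.52
tool_pos: [0.3278, 0.498, 0.2307]
tool_rot: [-1.046, -2.962, 0.001]
contact_force: [0.8, 0.1, -0.6]
opening: 0.0512
grip_force: 0.0
t: 0.93
tool_pos: [0.4692, 0.4004, 0.2307]
tool_rot: [-1.579, -2.716, 0.001]
contact_force: [-0.7, 0.4, 0.6]
opening: 0.0511
grip_force: 0.0
t: 1.35
tool_pos: [0.6105, 0.3029, 0.2305]
tool_rot: [-2.056, -2.375, 0.002]
contact_force: [0.4, 0.4, 1.0]
opening: 0.0515
grip_force: 0.0
t: 1.77
tool_pos: [0.6096, 0.3046, 0.1821]
tool_rot: [2.051, 2.379, 0.001]
contact_force: [0.9, -1.0, 0.7]
opening: 0.0514
grip_force: 0.0
t 1.77 pos [0.6096 0.3046 0.1821] yang 8.5 F [ 0.9 -1.   0.7] open 0.0514 grip 0.0 q6 0.21
delta units [-1.000e-04 -4.100e-03 -2.162e-01] turn 0.0014
```

```bash
python3 -m crank '0 -.0041 -.05 0;0 0 -.05 0;0 0 -.05 0;0 0 -.04 0;0 0 -.026 0' >/dev/null
python3 -m crank '0 0 0 0;0 0 0 0;0 0 0 0;0 0 0 0;0 0 0 0' 0 40
python3 -m crank '0 0 0 .06;0 0 0 .07;0 0 0 .07;0 0 0 .07;0 0 0 .07'
python3 -m crank '0 0 0 .07;0 0 0 .07;0 0 0 .07;0 0 0 .07;0 0 0 .07' >/dev/null
python3 -m crank '0 0 0 .07;0 0 0 .07;0 0 0 .07;0 0 0 .07;0 0 0 .03'
python3 -m crank '0 0 0 0;0 0 0 0;0 0 0 0;0 0 0 0;0 0 0 0' 60
python3 -m crank '0 0 .05 0;0 0 .06 0;0 0 .06 0;0 0 .06 0;0 0 .06 0'
python3 -c "
from h import *
st()
im,d=ctrl.get_image('top');W=cloud('top',d);P=W.reshape(-1,3)
cv2.imwrite('pics/t2.png',cv2.resize(im[90:260,190:450],None,fx=3,fy=3)[...,::-1])
"
```

```text
t: 2.6
tool_pos: [0.6106, 0.3029, 0.076]
tool_rot: [2.051, 2.378, 0.005]
contact_force: [-1.4, 0.3, 4.6]
opening: 0.0142
grip_force: 41.2
t: 3.02
tool_pos: [0.6112, 0.3032, 0.0761]
tool_rot: [1.343, 2.837, 0.007]
contact_force: [1.2, 2.1, 3.5]
opening: 0.0145
grip_force: 41.1
t: 3.85
tool_pos: [0.6116, 0.3043, 0.076]
tool_rot: [-0.238, 3.126, 0.007]
contact_force: [2.2, 3.7, 1.7]
opening: 0.0141
grip_force: 40.8
t: 4.27
tool_pos: [0.6093, 0.3019, 0.073]
tool_rot: [0.23, -3.133, 0.001]
contact_force: [0.6, -0.4, 0.4]
opening: 0.0511
grip_force: 0.0
t: 4.68
tool_pos: [0.6092, 0.302, 0.2195]
tool_rot: [0.231, -3.133, 0.0]
contact_force: [-0.8, -0.3, -0.4]
opening: 0.0511
grip_force: 0.0
t 4.68 pos [0.6092 0.302  0.2195] yang 98.4 F [-0.8 -0.3 -0.4] open 0.0511 grip 0.0 q6 -1.37
```

```bash
python3 -c "
from h import *
W=cloud('top',np.load('top0.npz')['d'])
for v in(80,96):print(W[v,200],W[v,300])
"
python3 -m crank '0 0 .04 0;0 0 .04 0;0 0 .04 0;.0135 -.0576 0 -.0077;.0135 -.0576 0 -.0077' 0 >/dev/null
python3 -m crank '.0135 -.0576 0 -.0077;.0135 -.0576 0 -.0077;.0135 -.0576 0 -.0077;.0135 -.0576 0 -.0077;.0135 -.0576 0 -.0077'  >/dev/null
python3 -m crank '.0135 -.0576 0 -.0077;.0135 -.0576 0 -.0077;.0135 -.0576 0 -.0077;.0135 -.0576 0 -.0077;.0135 -.0576 0 -.0077'  >/dev/null
python3 -m crank '.0135 -.0576 0 -.0077;.0135 -.0576 0 -.0077;.0135 -.0576 0 -.0077;0 0 0 0;0 0 0 0'
python3 -c "
from h import *
go(.713,-.130,.19,88)
im,d=ctrl.get_image('top');W=cloud('top',d);P=W.reshape(-1,3)
m=(abs(P[:,0]-.61)<.06)&(abs(P[:,1]-.3)<.06)&(P[:,2]>.085)&(P[:,2]<.11);print('handle',rect(P[m][:,:2]))
cv2.imwrite('pics/t2.png',cv2.resize(im[90:260,190:450],None,fx=3,fy=3)[...,::-1])
"
```

```text
[0.62937997 0.23161187 0.83782713] [0.62972096 0.10086152 0.83644792]
[0.62551292 0.24562929 0.78899843] [0.62620939 0.10348331 0.78658281]
t: 6.4
tool_pos: [0.7106, -0.1314, 0.2774]
tool_rot: [-0.058, -3.14, -0.001]
contact_force: [-0.3, 1.1, -0.5]
opening: 0.0003
grip_force: 0.0
t 6.40 pos [ 0.7106 -0.1314  0.2774] yang 87.9 F [-0.3  1.1 -0.5] open 0.0003 grip 0.0 q6 -1.82
delta units [ 0.0049  0.0029 -0.1747] turn 0.0011
handle (array([612.5, 303.2]), 72.2, 15.8, 9.146468162536621)
```

```bash
python3 -m crank '0 0 -.05 0;0 0 -.05 0;0 0 -.04 0;0 0 -.025 0;0 0 0 0' >/dev/null
python3 -m crank '-.02 0 0 0;-.02 .001 0 0;-.02 .001 0 0;-.02 .001 0 0;-.02 0 0 0'
python3 -m crank '-.02 0 0 0;-.02 .001 0 0;-.02 .001 0 0;-.02 0 0 0;0 0 0 0'
python3 -c "
from h import *
st()"
python3 -m crank '.01 0 .02 0;.01 0 .06 0;0 0 .06 0;0 0 .06 0;0 0 .0 0'
python3 -c "
from h import *
im,d=ctrl.get_image('top');im2,_=ctrl.get_image('scene')
cv2.imwrite('pics/t3.png',np.vstack([cv2.resize(im[120:220,230:430],None,fx=3,fy=3),cv2.resize(im2[150:250,290:490],None,fx=3,fy=3)])[...,::-1])
"
```

```text
t: 7.28
tool_pos: [0.671, -0.1283, 0.2088]
tool_rot: [0.051, 3.108, -0.005]
contact_force: [21.2, 4.3, 26.3]
opening: -0.0002
grip_force: 16.1
t: 7.7
tool_pos: [0.6224, -0.1272, 0.2018]
tool_rot: [0.052, 3.133, -0.004]
contact_force: [0.1, 0.4, 0.1]
opening: -0.0002
grip_force: 0.0
t 7.70 pos [ 0.6224 -0.1272  0.2018] yang 88.1 F [0.1 0.4 0.1] open -0.0002 grip 0.0 q6 -1.86
t: 8.12
tool_pos: [0.6338, -0.1278, 0.3039]
tool_rot: [0.053, 3.131, -0.005]
contact_force: [0.1, 0.2, 1.1]
opening: 0.0
grip_force: 0.0
```

View pics/t3.png

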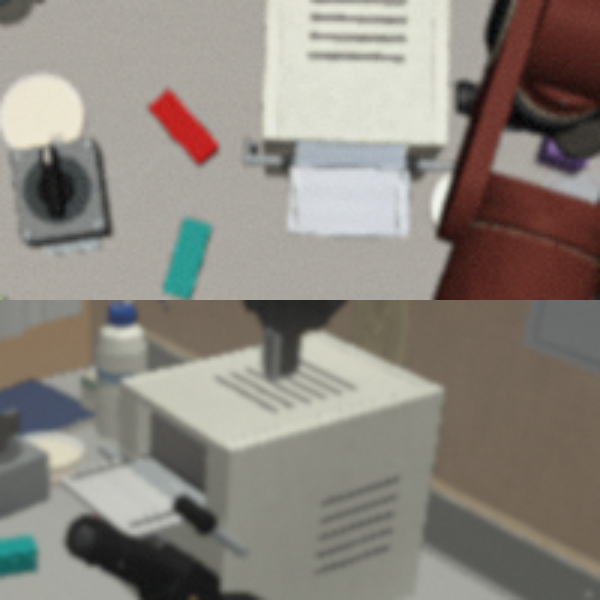

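The top crop shows the hatch folded flat (light ledge at crop (350,200)) and the handle bar now along x (off). In the scene crop, the lever knob is on the robot side.

```bash
python3 -m crank '-.0267 .0121 0 -.06;-.0267 .0121 0 -.06;-.0267 .0121 0 -.06;-.0267 .0121 0 -.06;-.0267 .0121 0 -.06' 65 40 >/dev/null
python3 -m crank '-.0267 .0121 0 -.06;-.0267 .0121 0 -.06;-.0267 .0121 0 -.06;-.0267 .0121 0 -.06;-.0267 .0121 0 -.06' >/dev/null
python3 -m crank '-.0267 .0121 0 -.06;-.0267 .0121 0 -.06;-.0267 .0121 0 -.06;-.0267 .0121 0 -.06;-.0267 .0121 0 -.06' >/dev/null
cat >> h.py <<'E'
def find(n,x,y,r=.07,zl=.018,zh=.036):
    im,d=ctrl.get_image(n);P=cloud(n,d).reshape(-1,3)
    m=(abs(P[:,0]-x)<r)&(abs(P[:,1]-y)<r)&(P[:,2]>zl)&(P[:,2]<zh);return m.sum(),rect(P[m][:,:2]) if m.sum()>5 else None
E
python3 -c "
from h import *
go(.434,-.037,.006,7)
for n in('scene','top'):print(n,'white',find(n,.434,-.037),'green',find(n,.481,.404,.08))
"
```

```text
t 9.47 pos [ 0.4293 -0.036   0.2934] yang 6.8 F [-0.1 -0.5  0.8] open 0.0557 grip 0.0 q6 -0.38
delta units [ 0.0095 -0.002  -0.5749] turn 0.0024
scene white (np.int64(358), (array([434.7, -36.6]), 87.5, 33.1, -84.176025390625)) green (np.int64(172), (array([498.6, 376.8]), 149.0, 60.0, -56.92591094970703))
top white (np.int64(10), (array([427.9,   4.2]), 25.8, 3.1, 10.811546325683594)) green (np.int64(271), (array([496.4, 377.7]), 147.8, 57.6, -59.28937339782715))
```

```bash
python3 -m crank '.009 -.002 -.06 0;0 0 -.07 0;0 0 -.07 0;0 0 -.07 0;0 0 -.07 0' >/dev/null
python3 -m crank '0 0 -.07 0;0 0 -.07 0;0 0 -.06 0;0 0 -.03 0;0 0 0 0'
python3 -m crank '0 0 0 0;0 0 0 0;0 0 0 0;0 0 0 0;0 0 0 0' 0 45
python3 -m crank '0 0 .05 0;0 0 .07 0;0 0 .07 0;0 0 .07 0;0 0 .07 0'
python3 -m crank '0 0 .07 0;0 0 .0 0;0 0 0 0;0 0 0 0;0 0 0 0'
python3 -c "
from h import *
a=-.034;c=np.array([.628,.002]);R=np.array([[np.cos(a),-np.sin(a)],[np.sin(a),np.cos(a)]])
p=c+R@[-.052,0];print(p);go(p[0],p[1],.16,88)
"
```

```text
t: 10.5
tool_pos: [0.4311, -0.0367, 0.0056]
tool_rot: [-2.073, -2.348, 0.008]
contact_force: [-1.5, -0.1, -0.3]
opening: 0.0556
grip_force: 0.0
t: 10.92
tool_pos: [0.4361, -0.0379, 0.0121]
tool_rot: [2.079, 2.352, 0.002]
contact_force: [-0.0, 0.8, 1.0]
opening: 0.0303
grip_force: 46.8
t: 11.33
tool_pos: [0.4347, -0.0375, 0.178]
tool_rot: [2.08, 2.353, 0.001]
contact_force: [-0.0, -0.3, -0.7]
opening: 0.0305
grip_force: 46.6
t: 11.75
tool_pos: [0.4339, -0.0373, 0.2088]
tool_rot: [-2.079, -2.352, 0.002]
contact_force: [-0.9, -0.2, 0.0]
opening: 0.0298
grip_force: 46.7
[0.57603005 0.00376766]
t 11.75 pos [ 0.4339 -0.0373  0.2088] yang 7.1 F [-0.9 -0.2  0. ] open 0.0298 grip 46.7 q6 -0.38
delta units [ 0.2842  0.0821 -0.0977] turn 0.8994
```

```bash
python3 -m crank '.01 .0055 0 .06;.01 .0055 0 .06;.015 .0055 0 .06;.015 .0055 0 .06;.02 .0055 0 .06' >/dev/null
python3 -m crank '.02 .0055 0 .06;.02 .0055 0 .06;.02 .0055 0 .06;.022 .0055 0 .06;.022 .0055 0 .06' >/dev/null
python3 -m crank '.022 .0055 0 .06;.022 .0055 0 .06;.022 .0055 0 .06;.022 .0055 0 .06;.022 .0055 0 .06'
python3 -c "
from h import *
go(.576,.0037,.162,88)
for n in('top','scene'):
    im,d=ctrl.get_image(n);cv2.imwrite(f'pics/{n}4.png',cv2.resize(im[120:270,230:430] if n=='top' else im[140:290,270:470],None,fx=2,fy=2)[...,::-1])
cv2.imwrite('pics/v4.png',np.vstack([cv2.imread('pics/top4.png'),cv2.imread('pics/scene4.png')]))
"
```

```text
t: 13.0
tool_pos: [0.5763, 0.004, 0.2079]
tool_rot: [-0.046, -3.137, -0.001]
contact_force: [-0.2, 0.2, -1.5]
opening: 0.0306
grip_force: 46.6
t 13.00 pos [0.5763 0.004  0.2079] yang 88.3 F [-0.2  0.2 -1.5] open 0.0306 grip 46.6 q6 -1.66
delta units [-0.0006 -0.0005 -0.0919] turn -0.0036
```

View pics/v4.png

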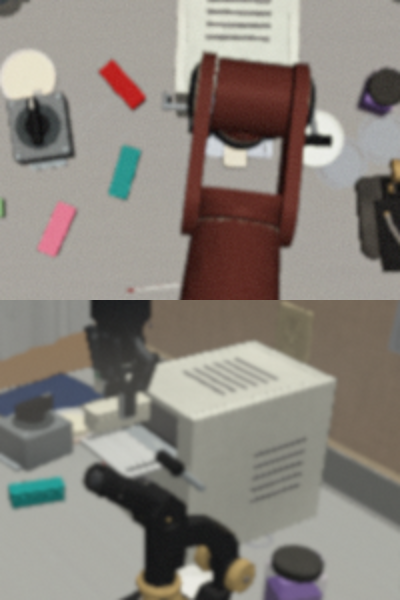

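Held mailer is level over the ledge (scene crop (115,410)).

```bash
python3 -m crank '0 0 -.025 0;0 0 -.025 0;0 0 -.02 0;0 0 -.01 0;0 0 0 0'
python3 -m crank '0 0 -.01 0;0 0 0 0;0 0 0 0;0 0 0 0;0 0 0 0'
```

```text
t: 13.52
tool_pos: [0.5751, 0.0038, 0.1677]
tool_rot: [-0.054, -3.136, -0.001]
contact_force: [1.1, -0.4, -1.4]
opening: 0.0307
grip_force: 46.6
t: 13.93
tool_pos: [0.5774, 0.0037, 0.1665]
tool_rot: [0.053, 3.14, -0.0]
contact_force: [0.8, 0.1, -1.1]
opening: 0.0305
grip_force: 46.6
```

```bash
python3 -m crank '0 0 -.006 0;0 0 0 0;0 0 0 0;0 0 0 0;0 0 0 0'
python3 -m crank '0 0 0 0;0 0 0 0;0 0 0 0;0 0 0 0;0 0 0 0' 55 
python3 -m crank '0 0 .04 0;0 0 .06 0;0 0 .06 0;0 0 0 0;-.06 0 0 0' >/dev/null
python3 -m crank '-.06 0 0 0;-.04 0 0 0;-.02 0 0 0;0 0 0 0;0 0 0 0' 0
python3 -c "
from h import *
st()
print(find('scene',.55,.004,.08,.165,.19))
im,d=ctrl.get_image('scene');cv2.imwrite('pics/s5.png',cv2.resize(im[140:290,270:470],None,fx=2,fy=2)[...,::-1])
"
```

```text
t: 14.35
tool_pos: [0.5774, 0.0037, 0.1632]
tool_rot: [0.053, 3.14, -0.0]
contact_force: [1.8, 0.4, 1.0]
opening: 0.03
grip_force: 46.7
t: 14.77
tool_pos: [0.5769, 0.0037, 0.1627]
tool_rot: [-0.053, -3.141, -0.0]
contact_force: [0.4, 0.0, -0.2]
opening: 0.0471
grip_force: 0.0
t: 15.6
tool_pos: [0.4871, 0.0037, 0.243]
tool_rot: [0.054, 3.14, -0.0]
contact_force: [-0.3, 0.1, 0.9]
opening: -0.0
grip_force: 0.0
t 15.60 pos [0.4871 0.0037 0.243 ] yang 88.0 F [-0.3  0.1  0.9] open -0.0000 grip 0.0 q6 -1.68
(np.int64(355), (array([594.3, -10.5]), 128.3, 66.7, -32.99359893798828))
```

View pics/s5.png

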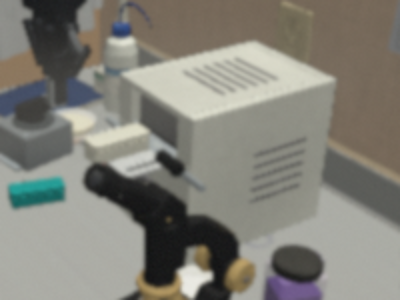

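The mailer lies on the ledge at scene crop (117,140), lengthwise toward the port.

```bash
python3 -m crank '0 .006 -.05 0;0 0 -.06 0;0 0 -.048 0;0 0 0 0;0 0 0 0'
python3 -m crank '.025 -.001 0 0;.025 -.001 0 0;.025 -.001 0 0;.025 -.001 0 0;.025 -.001 0 0'
python3 -m crank '.025 -.001 0 0;.025 -.001 0 0;.025 -.001 0 0;.025 -.001 0 0;.012 0 0 0'
python3 -m crank '0 0 0 0;0 0 0 0;0 0 0 0;0 0 0 0;0 0 0 0'
python3 -c "
from h import *
st()
im,d=ctrl.get_image('scene');cv2.imwrite('pics/s6.png',cv2.resize(im[140:290,270:470],None,fx=2,fy=2)[...,::-1])
"
```

```text
t: 16.12
tool_pos: [0.4865, 0.0068, 0.1625]
tool_rot: [-0.053, -3.137, -0.001]
contact_force: [-0.8, -0.1, -0.2]
opening: -0.0001
grip_force: 0.0
t: 16.53
tool_pos: [0.5519, 0.0039, 0.1667]
tool_rot: [0.053, 3.137, -0.001]
contact_force: [-0.6, 0.0, 0.2]
opening: 0.0001
grip_force: 0.3
t: 16.95
tool_pos: [0.6085, 0.0018, 0.1667]
tool_rot: [0.053, 3.137, -0.001]
contact_force: [0.6, 0.5, 0.6]
opening: 0.0002
grip_force: 0.0
t: 17.37
tool_pos: [0.6051, 0.0022, 0.1639]
tool_rot: [-0.053, -3.141, 0.0]
contact_force: [-0.6, -0.8, -1.1]
opening: 0.0001
grip_force: 0.0
t 17.37 pos [0.6051 0.0022 0.1639] yang 88.1 F [-0.6 -0.8 -1.1] open 0.0001 grip 0.0 q6 -1.66
```

View pics/s6.png

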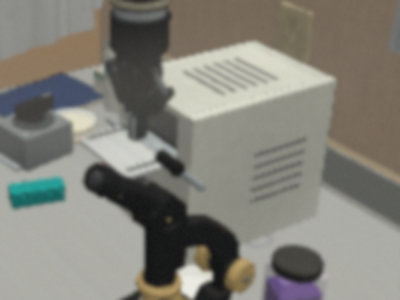

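Mailer 1 is gone from the ledge, so it went through. Backing off, then to the green one.

```bash
python3 -m crank '-.05 0 0 0;-.05 0 .02 0;-.05 0 .06 0;-.05 0 .06 0;-.05 0 .06 0' 65 40 >/dev/null
python3 -m crank '0 .0533 0 -.0615;0 .0533 0 -.0615;0 .0533 0 -.0615;0 .0533 0 -.0615;0 .0533 0 -.0615'  >/dev/null
python3 -c "
from h import *
im,d=ctrl.get_image('scene');P=cloud('scene',d).reshape(-1,3)
cv2.imwrite('pics/s7.png',np.vstack([cv2.resize(im[140:290,200:470],None,fx=2,fy=2),cv2.resize(ctrl.get_image('top')[0][90:260,190:460],None,fx=2,fy=2)])[...,::-1])
hsv=cv2.cvtColor(im,cv2.COLOR_RGB2HSV).reshape(-1,3)
for n in('scene','top'):
    im,d=ctrl.get_image(n);P=cloud(n,d).reshape(-1,3);h=cv2.cvtColor(im,cv2.COLOR_RGB2HSV).reshape(-1,3)
    m=(h[:,0]>40)&(h[:,0]<75)&(h[:,1]>60)&(P[:,2]>.018)&(P[:,2]<.036)&(abs(P[:,0]-.5)<.2);print(n,m.sum(),rect(P[m][:,:2]) if m.sum()>4 else'')
go(.4815,.404,.2)"
```

```text
scene 103 (array([544.6, -53. ]), 998.3, 28.8, -81.99761581420898)
top 242 (array([ 550.5, -112.6]), 1127.2, 39.1, -82.79763460159302)
t 18.45 pos [0.4802 0.1357 0.2637] yang 60.5 F [ 0.2 -0.6 -0.4] open 0.0556 grip 0.0 q6 -0.93
delta units [ 0.0026  0.5367 -0.1274]
```

View pics/s7.png

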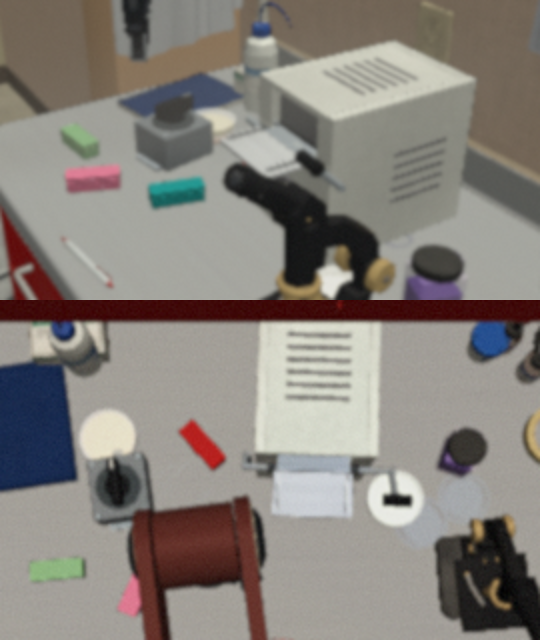

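The ledge is empty and the port is closed by the flap. Green is at top crop (56,570), roughly unmoved.

```bash
python3 -m crank '0 .0533 0 -.0615;0 .0533 0 -.0615;0 .0533 0 -.0615;0 .0533 0 -.0615;0 .0533 0 -.0615'  >/dev/null
python3 -c "
from h import *
for n in('scene','top'):
    im,d=ctrl.get_image(n);P=cloud(n,d).reshape(-1,3);h=cv2.cvtColor(im,cv2.COLOR_RGB2HSV).reshape(-1,3)
    m=(h[:,0]>40)&(h[:,0]<75)&(h[:,1]>60)&(P[:,2]>.018)&(P[:,2]<.036)&(abs(P[:,0]-.48)<.1)&(abs(P[:,1]-.4)<.1);print(n,m.sum(),rect(P[m][:,:2]) if m.sum()>4 else'')
go(.4815,.404,.2,4.7)"
```

```text
scene 89 (array([481.2, 399.9]), 75.4, 25.9, -83.43477201461792)
top 0 
t 18.97 pos [0.4805 0.2701 0.2636] yang 32.8 F [-0.2 -0.8  0.3] open 0.0557 grip 0.0 q6 -0.20
delta units [ 0.0021  0.2679 -0.1272] turn -0.3123
```

```bash
python3 -m crank '.002 .0532 0 -.0607;0 .0532 0 -.0607;0 .0532 0 -.0607;0 .0532 0 -.0607;0 .0532 0 -.0607' >/dev/null
python3 -m crank '0 0 -.07 0;0 0 -.07 0;0 0 -.07 0;0 0 -.07 0;0 0 -.07 0'  >/dev/null
python3 -m crank '0 0 -.07 0;0 0 -.06 0;0 0 -.032 0;0 0 0 0;0 0 0 0'
python3 -c "
from h import *
go(.4815,.403,.006,5.5)"
```

```text
t: 20.22
tool_pos: [0.4816, 0.3999, 0.007]
tool_rot: [-2.115, -2.323, 0.004]
contact_force: [0.6, 0.0, 1.4]
opening: 0.0556
grip_force: 0.0
t 20.22 pos [0.4816 0.3999 0.007 ] yang 5.4 F [0.6 0.  1.4] open 0.0556 grip 0.0 q6 0.48
delta units [-0.0002  0.0063 -0.002 ] turn 0.0015
```

```bash
python3 -m crank '0 .004 0 0;0 0 0 0;0 0 0 0;0 0 0 0;0 0 0 0' 0 45
python3 -m crank '0 0 .06 0;0 0 .07 0;0 0 .07 0;0 0 .07 0;0 0 .07 0'
python3 -m crank '0 0 .06 0;.0127 -.053 0 .0612;.0127 -.053 0 .0612;.0127 -.053 0 .0612;.0127 -.053 0 .0612'
python3 -m crank '.0127 -.053 0 .0612;.0127 -.053 0 .0612;.0127 -.053 0 .0612;.0127 -.053 0 .0612;.0127 -.053 0 .0612'
python3 -m crank '.0127 -.053 0 .0612;.0127 -.053 0 .0612;.0127 -.053 0 .0612;.0127 -.053 0 .0612;.0127 -.053 0 .0612'
python3 -c "
from h import *
go(.577,.0037,.212,88)
im,d=ctrl.get_image('scene');cv2.imwrite('pics/s8.png',cv2.resize(im[140:290,200:470],None,fx=2,fy=2)[...,::-1])"
```

```text
t: 20.63
tool_pos: [0.4835, 0.4048, 0.0108]
tool_rot: [2.113, 2.323, 0.007]
contact_force: [1.3, -0.1, 6.7]
opening: 0.03
grip_force: 46.1
t: 21.05
tool_pos: [0.4811, 0.4036, 0.1799]
tool_rot: [2.114, 2.324, 0.001]
contact_force: [0.0, 0.9, -0.5]
opening: 0.0306
grip_force: 45.3
t: 21.47
tool_pos: [0.5069, 0.2968, 0.2085]
tool_rot: [1.623, 2.689, 0.001]
contact_force: [0.4, -0.6, -0.2]
opening: 0.0306
grip_force: 45.3
t: 21.88
tool_pos: [0.5386, 0.164, 0.2083]
tool_rot: [0.938, 2.998, 0.0]
contact_force: [0.2, 0.1, -0.7]
opening: 0.0308
grip_force: 45.3
t: 22.3
tool_pos: [0.5704, 0.0315, 0.2082]
tool_rot: [0.197, 3.135, 0.0]
contact_force: [1.2, -0.4, -1.3]
opening: 0.0306
grip_force: 45.3
t 22.30 pos [0.5704 0.0315 0.2082] yang 82.8 F [ 1.2 -0.4 -1.3] open 0.0306 grip 45.3 q6 -1.52
delta units [ 0.0132 -0.0555  0.0076] turn 0.0578
```

View pics/s8.png

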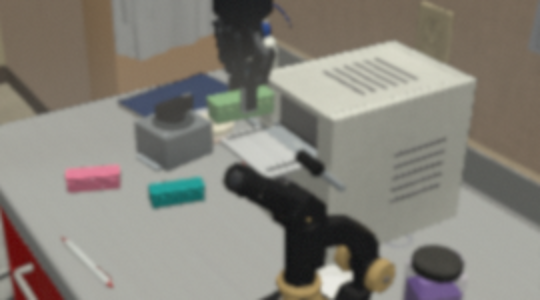

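Green is held level (crop (240,105)); finish the placing.

```bash
python3 -m crank '.013 -.05 0 .058;0 -.005 0 0;0 0 -.025 0;0 0 -.025 0;0 0 -.015 0' >/dev/null
python3 -m crank '0 0 -.015 0;0 0 -.01 0;0 0 0 0;0 0 0 0;0 0 0 0'
python3 -m crank '0 0 0 0;0 0 0 0;0 0 0 0;0 0 0 0;0 0 0 0' 55 
python3 -m crank '0 0 .04 0;0 0 .06 0;0 0 .06 0;0 0 0 0;-.06 0 0 0' >/dev/null
python3 -m crank '-.06 .003 0 0;-.04 .003 0 0;-.02 0 0 0;0 0 0 0;0 0 0 0' 0
python3 -c "
from h import *
go(.487,.0068,.163,88)
im,d=ctrl.get_image('scene');cv2.imwrite('pics/s9.png',cv2.resize(im[140:290,270:470],None,fx=2,fy=2)[...,::-1])
"
```

```text
t: 23.18
tool_pos: [0.5768, 0.0056, 0.1625]
tool_rot: [-0.062, -3.141, -0.0]
contact_force: [0.7, 0.1, -1.0]
opening: 0.0304
grip_force: 45.3
t: 23.6
tool_pos: [0.577, 0.0052, 0.1629]
tool_rot: [0.063, 3.141, -0.0]
contact_force: [0.3, 0.9, -0.3]
opening: 0.047
grip_force: 0.0
t: 24.43
tool_pos: [0.4871, 0.0081, 0.2431]
tool_rot: [0.063, 3.14, -0.0]
contact_force: [-0.2, 0.3, 0.0]
opening: -0.0002
grip_force: 0.0
t 24.43 pos [0.4871 0.0081 0.2431] yang 87.7 F [-0.2  0.3  0. ] open -0.0002 grip 0.0 q6 -1.67
delta units [-1.000e-04 -2.600e-03 -1.602e-01] turn 0.0032
```

View pics/s9.png

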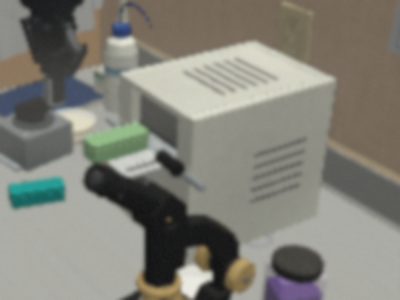

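Green lies on the ledge at crop (117,142), like the first. Push it in and back off.

```bash
python3 -m crank '0 0 -.05 0;0 0 -.06 0;0 0 -.048 0;0 0 0 0;0 0 0 0' >/dev/null
python3 -m crank '.025 -.001 0 0;.025 -.001 0 0;.025 -.001 0 0;.025 -.001 0 0;.025 -.001 0 0'
python3 -m crank '.025 -.001 0 0;.025 -.001 0 0;.025 -.001 0 0;.025 -.001 0 0;.012 0 0 0'
python3 -m crank '0 0 0 0;0 0 0 0;0 0 0 0;0 0 0 0;0 0 0 0'
python3 -m crank '-.05 0 0 0;-.05 0 .02 0;-.05 0 .06 0;-.05 0 .06 0;-.05 0 .06 0' 
python3 -c "
from h import *
im,d=ctrl.get_image('scene');cv2.imwrite('pics/s10.png',np.vstack([cv2.resize(im[150:240,310:430],None,fx=4,fy=4),cv2.resize(ctrl.get_image('top')[0][100:200,310:430],None,fx=4,fy=2)])[...,::-1])
P=cloud('scene',d);h=cv2.cvtColor(im,cv2.COLOR_RGB2HSV)
m=(h[...,0]>40)&(h[...,0]<75)&(h[...,1]>60);m[:, :200]=0;m[:,450:]=0;print('green px',m.sum())
st()"
```

```text
t: 25.32
tool_pos: [0.5519, 0.0054, 0.1667]
tool_rot: [0.062, 3.137, -0.001]
contact_force: [-1.3, 0.1, 1.1]
opening: -0.0
grip_force: 0.3
t: 25.73
tool_pos: [0.6085, 0.0033, 0.1667]
tool_rot: [0.063, 3.136, -0.001]
contact_force: [0.0, -0.7, -0.5]
opening: 0.0007
grip_force: 0.0
t: 26.15
tool_pos: [0.605, 0.0038, 0.1639]
tool_rot: [-0.062, -3.141, -0.0]
contact_force: [0.2, 0.1, -0.8]
opening: 0.0002
grip_force: 0.0
t: 26.57
tool_pos: [0.4784, 0.0038, 0.2641]
tool_rot: [-0.062, -3.139, -0.0]
contact_force: [-0.2, -0.2, 1.2]
opening: -0.0001
grip_force: 0.0
green px 0
t 26.67 pos [0.4807 0.0036 0.271 ] yang 87.7 F [0.2 0.7 0.8] open 0.0001 grip 0.0 q6 -1.68
```

View pics/s10.png

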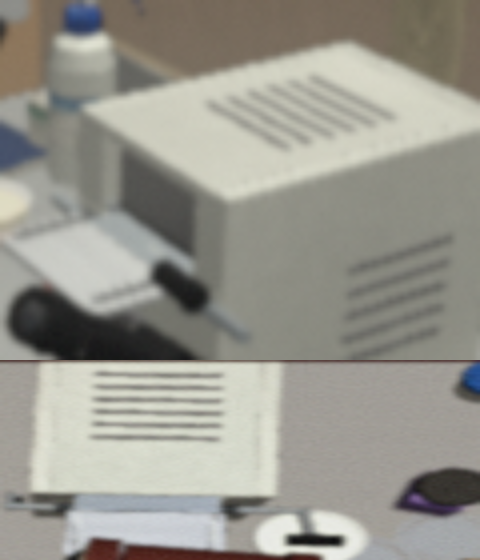

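```bash
python3 -c "
from h import *
for n in('top','scene'):
    P=cloud(n,np.load(n+'0.npz')['d']).reshape(-1,3)
    m=(P[:,0]>.36)&(P[:,0]<.62)&(P[:,1]<-.1)&(P[:,1]>-.4)&(P[:,2]>.06);Q=P[m];print(n,Q.min(0),Q.max(0),np.percentile(Q[:,1],[90,98]))
im,d=ctrl.get_image('top');P=cloud('top',d).reshape(-1,3)
m=(abs(P[:,0]-.567)<.04)&(abs(P[:,1]+.113)<.04)&(P[:,2]>.185)&(P[:,2]<.21);print(m.sum(),rect(P[m][:,:2]))
go(.51,-.125,.27,88)"
```

```text
top [ 0.36002526 -0.31368341  0.06002959] [ 0.61909882 -0.10236865  0.33458069] [-0.22519292 -0.21224504]
scene [ 0.36011124 -0.32266076  0.06001537] [ 0.61987643 -0.10063908  0.33306719] [-0.24577658 -0.22034554]
96 (array([ 574.6, -111.9]), 38.2, 25.0, 87.50666809082031)
t 26.72 pos [0.4808 0.0035 0.2679] yang 87.7 F [-0.6  0.6 -0.3] open -0.0000 grip 0.0 q6 -1.68
delta units [ 0.0584 -0.2571  0.0042] turn 0.0032
```

```bash
python3 -m crank '.005 -.048 0 .003;.005 -.048 0 0;.01 -.048 0 0;.01 -.048 0 0;.018 -.045 0 0' >/dev/null
python3 -m crank '0 0 -.05 0;0 0 -.05 0;0 0 -.05 0;0 0 -.026 0;0 0 0 0'
python3 -m crank '.02 0 0 0;.02 0 0 0;.02 0 0 0;.02 -.001 0 0;.02 -.001 0 0'
python3 -m crank '.02 -.001 0 0;.02 -.001 0 0;.02 -.001 0 0;.02 0 0 0;.02 0 0 0'
python3 -m crank '.02 0 0 0;.02 0 0 0;.02 0 0 0;.02 0 0 0;0 0 0 0'
python3 -c "
from h import *
st();im,d=ctrl.get_image('scene');cv2.imwrite('pics/s11.png',cv2.resize(im[140:260,300:460],None,fx=3,fy=3)[...,::-1])"
```

```text
t: 27.55
tool_pos: [0.5016, -0.1138, 0.1703]
tool_rot: [-0.055, -3.132, -0.005]
contact_force: [-0.6, 0.8, 0.6]
opening: 0.0001
grip_force: 0.0
t: 27.97
tool_pos: [0.5556, -0.1159, 0.1771]
tool_rot: [-0.054, -3.141, 0.001]
contact_force: [-5.8, -0.2, 0.8]
opening: 0.0001
grip_force: 2.8
t: 28.38
tool_pos: [0.606, -0.1174, 0.176]
tool_rot: [0.055, 3.14, -0.0]
contact_force: [-0.6, 0.1, 0.1]
opening: -0.0002
grip_force: 0.0
t: 28.8
tool_pos: [0.644, -0.1208, 0.178]
tool_rot: [-0.056, -3.136, 0.012]
contact_force: [-10.0, -10.2, 10.8]
opening: 0.0002
grip_force: 8.7
t 28.80 pos [ 0.644  -0.1208  0.178 ] yang 88.0 F [-10.  -10.2  10.8] open 0.0002 grip 8.7 q6 -1.83
```

View pics/s11.png

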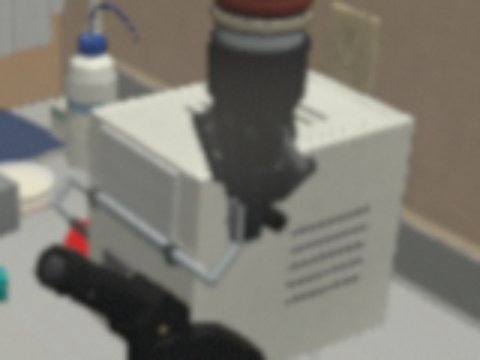

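Hatch is upright and shut (crop (140,180)), with the finger leaning on the rod. Back off, then to the isolator.

```bash
python3 -m crank '-.03 0 0 0;-.03 0 0 0;-.02 0 .06 0;0 0 .07 0;0 0 .07 0' 60 40 >/dev/null
python3 -m crank '0 .0563 0 .0079;0 .0563 0 .0079;0 .0563 0 .0079;0 .0563 0 .0079;0 .0563 0 .0079' >/dev/null
python3 -m crank '0 .0563 0 .0079;0 .0563 0 .0079;0 .0563 0 .0079;0 .0563 0 .0079;0 .0563 0 .0079' >/dev/null
python3 -m crank '0 .0563 0 .0079;0 .0563 0 .0079;0 .0563 0 .0079;0 .0563 0 .0079;0 .0563 0 .0079'
python3 -c "
from h import *
go(.6098,.302,.074,98.6)"
```

```text
t: 30.52
tool_pos: [0.6047, 0.3067, 0.2758]
tool_rot: [-0.238, 3.132, 0.0]
contact_force: [0.1, -0.6, 0.3]
opening: 0.0513
grip_force: 0.0
t 30.52 pos [0.6047 0.3067 0.2758] yang 98.7 F [ 0.1 -0.6  0.3] open 0.0513 grip 0.0 q6 -1.36
delta units [ 0.0103 -0.0095 -0.4036] turn -0.0011
```

```bash
python3 -m crank '.01 -.009 -.05 0;0 0 -.06 0;0 0 -.06 0;0 0 -.06 0;0 0 -.06 0' >/dev/null
python3 -m crank '0 0 -.06 0;0 0 -.04 0;0 0 -.01 0;0 0 0 0;0 0 0 0'
python3 -m crank '0 0 0 0;0 0 0 0;0 0 0 0;0 0 0 0;0 0 0 0' 0 40
python3 -m crank '0 0 0 -.06;0 0 0 -.07;0 0 0 -.07;0 0 0 -.07;0 0 0 -.07'
python3 -m crank '0 0 0 -.07;0 0 0 -.07;0 0 0 -.07;0 0 0 -.07;0 0 0 -.07' >/dev/null
python3 -m crank '0 0 0 -.07;0 0 0 -.07;0 0 0 -.07;0 0 0 -.07;0 0 0 -.03'
python3 -m crank '0 0 0 0;0 0 0 0;0 0 0 0;0 0 0 0;0 0 0 0' 60
python3 -m crank '0 0 .05 0;0 0 .06 0;0 0 .06 0;0 0 .06 0;0 0 .06 0'
python3 -m crank '-.06 0 .03 0;-.06 0 0 0;-.06 0 0 0;-.06 0 0 0;0 0 0 0'
python3 -m crank '-.05 .03 0 0;-.03 .06 0 0;0 .06 0 0;0 .06 0 0;0 0 0 0'
python3 -c "
from h import *
st();im,d=ctrl.get_image('top');P=cloud('top',d).reshape(-1,3)
m=(abs(P[:,0]-.61)<.06)&(abs(P[:,1]-.3)<.06)&(P[:,2]>.085)&(P[:,2]<.11);print('handle',rect(P[m][:,:2]))
cv2.imwrite('pics/v12.png',np.vstack([cv2.resize(im[100:260,190:450],None,fx=2,fy=2),cv2.resize(ctrl.get_image('scene')[0][140:270,220:480],None,fx=2,fy=2)])[...,::-1])"
```

```text
t: 31.35
tool_pos: [0.6103, 0.3009, 0.0769]
tool_rot: [-0.237, 3.131, 0.001]
contact_force: [-0.3, 0.6, 0.5]
opening: 0.0514
grip_force: 0.0
t: 31.77
tool_pos: [0.6104, 0.3039, 0.0787]
tool_rot: [-0.237, 3.128, 0.01]
contact_force: [-1.5, 9.3, 2.2]
opening: 0.0143
grip_force: 43.5
t: 32.18
tool_pos: [0.6103, 0.3039, 0.0787]
tool_rot: [0.605, 3.08, 0.011]
contact_force: [-0.8, 8.8, 2.3]
opening: 0.0144
grip_force: 43.5
t: 33.02
tool_pos: [0.6103, 0.304, 0.0787]
tool_rot: [-2.051, -2.377, -0.012]
contact_force: [0.4, 9.6, 2.1]
opening: 0.0145
grip_force: 43.5
t: 33.43
tool_pos: [0.6094, 0.3001, 0.0758]
tool_rot: [2.048, 2.383, -0.0]
contact_force: [0.5, -1.0, -0.8]
opening: 0.051
grip_force: 0.0
t: 33.85
tool_pos: [0.6092, 0.3001, 0.2221]
tool_rot: [-2.048, -2.383, 0.001]
contact_force: [0.7, -0.0, 0.5]
opening: 0.0512
grip_force: 0.0
t: 34.27
tool_pos: [0.4851, 0.3004, 0.2351]
tool_rot: [-2.044, -2.383, 0.004]
contact_force: [0.5, 0.4, 0.4]
opening: 0.0513
grip_force: 0.0
t: 34.68
tool_pos: [0.449, 0.4091, 0.2357]
tool_rot: [-2.042, -2.385, -0.003]
contact_force: [-0.5, -1.2, 0.5]
opening: 0.0512
grip_force: 0.0
t 34.68 pos [0.449  0.4091 0.2357] yang 8.9 F [-0.5 -1.2  0.5] open 0.0512 grip 0.0 q6 0.46
handle (array([609.9, 298.3]), 70.8, 15.6, -80.87256336212158)
```

View pics/v12.png

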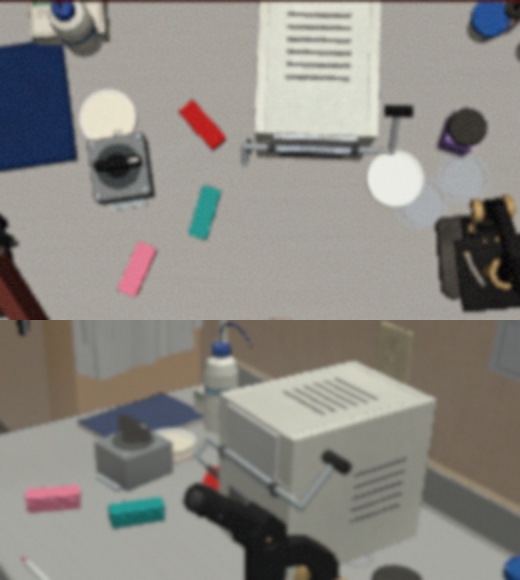

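The isolator is back on (top crop (120,162)), the hatch is shut (315,145), and dish and jar are in place.

```bash
python3 -c "
from station import ctrl
print(ctrl.finish_job())"
```

```text
the job is handed in; nothing more can be done
None
```

I handed the job in after about 35 s: both mailers found on the bench (cream and green) went through the flap. The last pictures show the hatch shut, the isolator back on, and the petri dish and staining jar where they were; the verdict was not shown to me.

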